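Seat the long dowel in the V-cradle against its stop

TASK

The longer, thinner of the two dowels is to be drilled next. Lay it in the groove of the wooden V-cradle so that it rests in both saddles, and push it along until its end is right up against the steel stop plate; then let go and leave it there. Leave the short dowel and the marker where they lie.

Things in the scene. Friction and masses are not known exactly. Their poses are not given: they have to be found in the camera images.
- long_dowel_mid (a point): Midpoint, on the axis, of the long dowel: a round rod of reddish-brown painted wood with bare ends, 132 mm long, 17 mm in diameter, about 50 g, lying loose on the bench (mid 9 mm above it). The point's y axis runs along the dowel (both ends alike); its other axes turn as it rolls. Fixed wooden model-plane stands, about 0.2 m high, stand in the middle of the bench: carry it over them.
- v_cradle: Fixed pale-wood V-cradle, stop end away from the robot, yaw +-0.5. Origin on the bench; x along the groove to the stop, z up. Along x, mm: board -75..95 (70 wide, 12 thick); saddles -48..-22 and 48..80 (tops z 49); open gap for fingers between; stop plate face at 80 (top z 68). 90-degree V, 32 wide at the top, bottom line z 33. Dowel seated: its mid at x 14, y 0, z 45.
- short_dowel: The other dowel, of the same painted wood but 97 mm long and 20 mm in diameter, lying loose on the bench. Origin on its surface, midway along, at the bench when placed; y along the dowel. Not to be used.
- marker: White paint marker with a dark green cap, 141 mm long and 16 mm in diameter, lying loose on the bench. Origin on its surface, midway along, at the bench when placed; y along it. Not to be used.
There are look-alikes about, which are no part of the job. Leave any pink or turquoise look-alike of the part that bears long_dowel_mid alone.

How it is judged (in metres and radians):
At the end, for the whole second after the job is handed in: The long dowel lies by itself in both saddles, against the stop plate (gap at most 4 mm); its midpoint is within 4 mm of the seated place sideways and in height, its axis within 0.1 rad of the groove. The short dowel and the marker are within 40 mm of where they lay (x of long_dowel_mid in the frame of v_cradle between 0.01 and 0.018 m and y of long_dowel_mid in the frame of v_cradle between -0.004 and 0.004 m and z of long_dowel_mid in the frame of v_cradle between 0.041 and 0.049 m and angle between the y axis of long_dowel_mid and the x axis of v_cradle, either way round below 0.1 rad and distance of each of short_dowel, marker from where it was at the start of the episode below 0.04 m); the robot touches nothing.
It also fails if it takes over 48 s, if anything falls off the work surface, if the arm or the gripper's body presses on something with over 40 N, if the wrist force passes 120 N, or if a joint passes its speed limit or range.

ROBOT

A 6-joint arm with a two-finger parallel gripper is mounted at the origin on a cart in front of the work surface, level with it; the furniture and walls round the work are solid. World frame = base frame: x ahead of the robot, y to its left, z up, the work surface at z = 0. Lengths are in mm, angles in rad, forces in N, time in s.
With the tool pointing down it reaches from about 350 to 875 mm from the base axis. Payload 4.2 kg.
Tool frame: the origin (TCP) lies at the very end of the fingers, on their centre line; the grasp point (between the pads) lies 19 mm behind it; z points along the fingers, y is the line along which they close (so a half turn about z gives the same grasp; the last joint's range is limited). The gripper opens to 85 mm and grips with 20 to 120 N. Pads are 22 mm wide; open, the fingers measure 114 mm over their backs; the gripper's body (76 mm by 85 mm) begins 54 mm behind the grasp point. The pads swing forward as they close: fully open they stand 13 mm farther back than shut.
Start: joints at [1.565, 0.385, 0.008, 0, -1.194, -0.259], TCP at [163.541, 603.203, 193.812] pointing down, gripper open.
Joint ranges: [-3.14, 3.14], [-1.21, 2.06], [-1.07, 1.41], [-3.16, 2.05], [-2.99, -0.16], [-3.1, 3.1]. Speed limits (rad/s): [2.79, 2.79, 3.14, 3.14, 3.14, 3.14].

INTERFACE

Orientations are given as a unit quaternion [x, y, z, w].
In Python, from bench import read_state, get_image, camera_model, job_done gives the robot as it stands.
- The arm moves only by the shell command python3 -m handwheel 'ROWS'. ROWS is JSON, a list of rows, each a list of 7 numbers: the shift along the tool's x, y, z in m, then the turn, a rotation vector about the tool's x, y, z in rad, then the gripper's target within -1 to 1 (fully open at 1, half-way at 0, shut at -1). In form: [[dx, dy, dz, wx, wy, wz, jaw], ...]. A call has 1 to 10 rows; each row is the pose to reach, as a shift and turn from the pose commanded when the call began, along the tool's axes at that moment; what a row does not reach only later rows make up. A row lasts 1/8 s, in which the tool goes at most 62.5 mm and 10.7 degrees, less where a joint would pass 70% of its speed; a pose out of reach is approached as far as the arm can. A call with a gripper value outside its range is refused whole. The fingers move at their own pace and stop on an object; the grip force is fixed at half the most. Time passes only in rows, so rows that repeat a pose let the fingers close. It gives the time, the measured TCP pose, the force, the opening and the grip force at its end, in the units of the state.
- read_state(): the state, without advancing time (a new reading comes with each control period).
- get_image(name): name is "scene" or "top"; returns (picture, depth): 480x640x3 uint8, blue, green, red; 480x640 float32, mm along the optical axis (not along the pixel's ray), 0 where there is no reading.
- camera_model(name): a dict with "K" (3x3 intrinsics, pixels), "rvec" (rotation vector, rad) and "tvec" (3), from world to camera coordinates, as OpenCV has them. Camera axes: x right, y down, z forward; pixel columns grow to the right and rows downward; lengths in mm; the calibration is good to about 2 mm. A picture is of the moment at which its call begins. camera_model takes no time and is no camera call.
- job_done(): hands the job in; it is judged then, once.
The state is a dict: "clock": time; "joints": joint angles; "joint_vel": joint speeds; "joint_efforts": joint torques, N m; "position": TCP position; "ee_rot": TCP orientation; "contact_force": force on the tool from outside, world axes, zero at the start; "wrist_torque": the same for the moment, N m; "gripper_width": finger opening in mm; "grasp_force": force on a finger pad.
Only numpy, scipy, OpenCV 4.12 (cv2) and the standard library are available. Lean on these libraries where they do the work, as an engineer would, in place of code of your own. Each camera call takes 0.05 s, during which the arm holds its last target. There are 200 camera calls.

## Working session

There is one attempt and no reset: what is moved stays moved. The work goes in short steps, Python scripts to look and compute and a shell command to move; the robot and the scene stay as the last step left them, time stands still between calls to the robot, and variables do not carry over. Pictures are saved under pics/ and viewed, at most 13 in all, crops included, and the job is handed in when it is done.

```bash
ls; mkdir -p pics
cat > h.py <<'E'
import numpy as np, cv2
from bench import *
def snap(n,f):
    p,d=get_image(n); cv2.imwrite(f'pics/{f}.png',p); np.savez(f'{f}.npz',p=p,d=d); return p,d
def cam(n):
    m=camera_model(n); R,_=cv2.Rodrigues(np.array(m['rvec'],float)); return np.array(m['K'],float),R,np.array(m['tvec'],float).ravel()
def pt(n,d,u,v,z=None):
    K,R,t=cam(n); r=np.linalg.inv(K)@[u,v,1]; C=-R.T@t
    if z is not None:
        w=R.T@r; return C+w*(z-C[2])/w[2]
    w=d[int(v)-1:int(v)+2,int(u)-1:int(u)+2]; return R.T@(r*np.median(w[w>0])-t)
E
python3 - <<'E'
from h import *
snap('top','t0');snap('scene','s0');s=read_state();print(s['clock'],s['position'],s['ee_rot'],s['joints'])
for n in('top','scene'):
  K,R,t=cam(n);print(n,-R.T@t,R[2])
E
```

```text
pics
0.1 [163.39361077 602.64513469 192.82348878] [ 9.91237690e-01 -1.32086593e-01 -7.01599017e-05  9.84025103e-04] [ 1.56462305e+00  3.85486172e-01  6.74615428e-03 -4.16313922e-04
 -1.19399104e+00 -2.58620744e-01]
top [ 302.79846866  228.05189581 1291.51991442] [ 0.13756613 -0.01204708 -0.99041932]
scene [-342.3458567   955.56066981  994.09468776] [ 0.5717079  -0.49803633 -0.65200452]
```

View pics/t0.png

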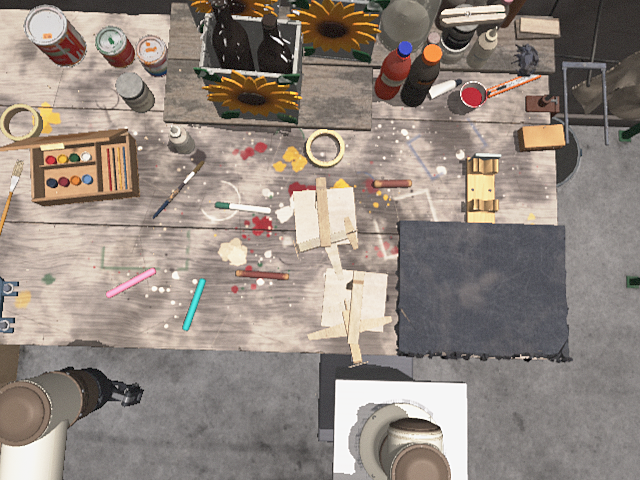

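View pics/s0.png

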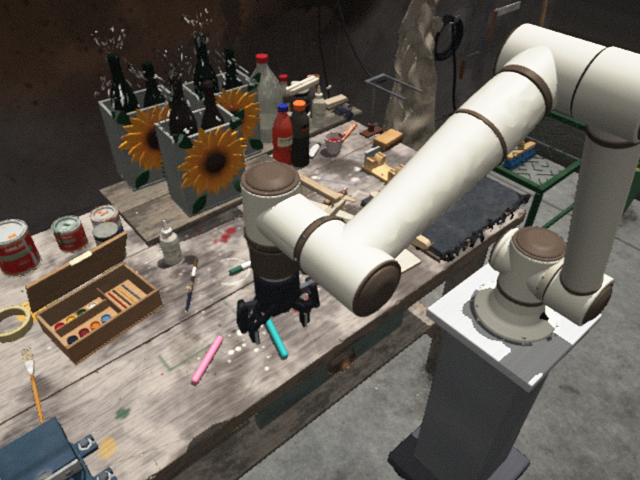

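The top view shows these candidates:
- Reddish-brown dowel at (262,275), which looks longer.
- Reddish-brown dowel at (392,183), which looks shorter.
- Pink look-alike at (130,283) and turquoise look-alike at (194,304).
- Marker at (243,208).

The cradle is at (482,188) with its stop at the top. The model-plane stands are at (325,215) and (355,305). I'll check the choice in a close crop.

Run:
```python
from h import *
p=np.load('t0.npz')['p']
a=cv2.resize(p[255:295,225:300],None,fx=5,fy=5,interpolation=2)
b=cv2.resize(p[165:205,365:440],None,fx=5,fy=5,interpolation=2)
c=cv2.resize(p[145:230,455:510],None,fx=7,fy=7,interpolation=2)
o=np.zeros((600,770,3),np.uint8);o[:200,:375]=a;o[210:410,:375]=b;o[:595,380:765]=c
cv2.imwrite('pics/c0.png',o)
```

```text
(no output)
```

View pics/c0.png

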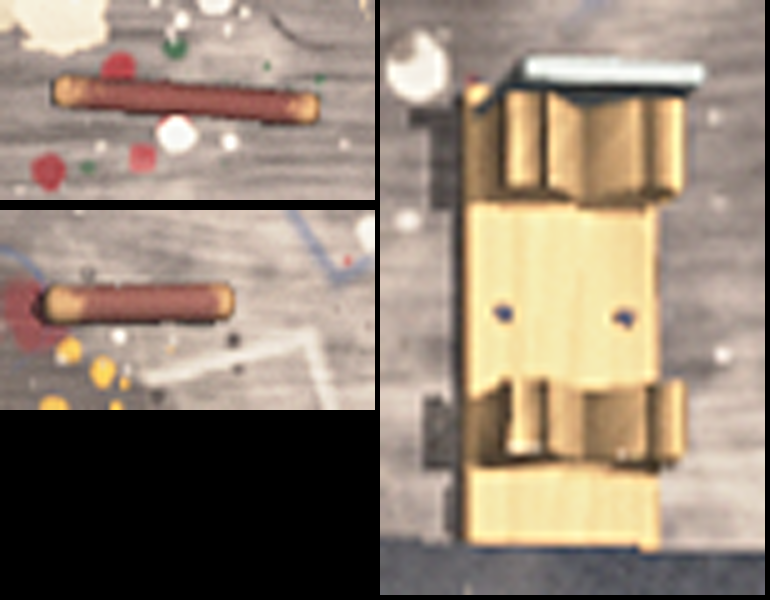

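Crop: the upper dowel runs from (235.4,273) to (288.8,276.6) and is the longer, thinner one, so it is the target. The lower one is clearly shorter and thicker. In the cradle, the V edges are at about u 478.6 and 493, and the stop is at about v 157.

Run:
```python
from h import *
d=np.load('t0.npz')['d']
a=pt('top',d,235.4,273,8.5);b=pt('top',d,288.8,276.6,8.5);print('dowel',a,b,np.linalg.norm(a-b),(a+b)/2,np.arctan2(*(b-a)[1::-1]))
print('depth z on dowel',pt('top',d,262,275)[2])
f=lambda x,y,z:pt('top',d,455+(x-380)/7,145+y/7,z)
for n,q in dict(boardL=(465,545,12),boardR=(658,545,12),farL=(545,195,49),farR=(647,195,49),farL0=(545,93,49),farR0=(645,93,49),nL=(545,380,49),nR=(648,380,49),nL2=(545,455,49),nR2=(648,458,49),stopL=(527,82,68),stopR=(702,86,68),stopL2=(525,58,68)).items(): print(n,f(*q).round(1))
# depth height map of the cradle
K,R,t=cam('top');P=[]
for v in range(150,228):
  for u in range(460,505):
    if d[v,u]>0:P.append(R.T@(np.linalg.inv(K)@[u,v,1]*d[v,u]-t))
P=np.array(P);np.save('P.npy',P)
for lo,hi in((5,20),(44,56),(62,75)):
  S=P[(P[:,2]>lo)&(P[:,2]<hi)];print(lo,len(S),S[:,2].mean().round(1),cv2.minAreaRect(S[:,:2].astype(np.float32)),cv2.boxPoints(cv2.minAreaRect(S[:,:2].astype(np.float32))).round(0).tolist())
# stands height
z=[]
for v in range(170,370,4):
  for u in range(285,395,4):
    if d[v,u]>0:z.append(R.T@(np.linalg.inv(K)@[u,v,1]*d[v,u]-t))
z=np.array(z);h=z[z[:,2]>60];print(h.min(0),h.max(0))
```

```text
dowel [397.60228711 409.96361119   8.5       ] [392.79610486 278.53650269   8.5       ] 131.5149582229109 [395.19919599 344.25005694   8.5       ] -1.6073492235265106
depth z on dowel 19.59662211638473
boardL [ 540.7 -162.4   12. ]
boardR [ 543.  -231.7   12. ]
farL [ 659.9 -180.6   49. ]
farR [ 661.1 -216.7   49. ]
farL0 [ 697.  -181.1   49. ]
farR0 [ 698.2 -216.6   49. ]
nL [ 593.3 -179.7   49. ]
nR [ 594.5 -215.9   49. ]
nL2 [ 566.6 -179.4   49. ]
nR2 [ 566.7 -215.5   49. ]
stopL [ 694.7 -168.6   68. ]
stopR [ 695.4 -229.8   68. ]
stopL2 [ 703.3 -168.    68. ]
5 1204 12.7 ((640.0408935546875, -202.89352416992188), (113.87565612792969, 190.75584411621094), 89.20584106445312) [[544.0, -259.0], [735.0, -261.0], [736.0, -147.0], [545.0, -145.0]]
44 721 49.3 ((615.3767700195312, -184.8829345703125), (183.0862274169922, 109.37742614746094), 1.6655433177947998) [[522.0, -133.0], [525.0, -242.0], [708.0, -237.0], [705.0, -128.0]]
62 98 68.2 ((701.3633422851562, -195.96450805664062), (8.885720252990723, 61.72256851196289), 0.3017228841781616) [[697.0, -165.0], [697.0, -227.0], [706.0, -227.0], [706.0, -165.0]]
[196.67553998  51.91383825 113.12552744] [594.12058732 266.5885421  213.27247082]
```

```bash
python3 -m handwheel '[[0.292,0.189,0.06,0,0,1.342,1],[0.292,0.189,0.06,0,0,1.342,1],[0.292,0.189,0.06,0,0,1.342,1],[0.292,0.189,0.06,0,0,1.342,1],[0.292,0.189,0.06,0,0,1.342,1],[0.292,0.189,0.06,0,0,1.342,1],[0.292,0.189,0.06,0,0,1.342,1],[0.292,0.189,0.06,0,0,1.342,1],[0.292,0.189,0.06,0,0,1.342,1],[0.292,0.189,0.06,0,0,1.342,1]]'
cat >> h.py <<'E'
from scipy.spatial.transform import Rotation as Ro
def st():
    s=read_state(); R=Ro.from_quat(s['ee_rot']).as_matrix(); p=np.array(s['position'])
    print('t',round(s['clock'],2),'p',p.round(1),'xyaw',np.arctan2(R[1,0],R[0,0]).round(4),'zt',R[:,2].round(3),'j',np.round(s['joints'],2),'F',np.round(s['contact_force'],1),'w',s['gripper_width'],s['grasp_force']); return p,R
E
python3 - <<'E'
from h import *
p,R=st(); print('tool shift to pick:',R.T@(np.array([395.2,344.2,3])-p))
snap('scene','s1');pp,d=snap('top','t1')
cv2.imwrite('pics/c1.png',np.hstack([cv2.resize(cv2.imread('pics/s1.png')[180:420,190:430],(400,400)),cv2.resize(pp[200:340,200:340],(400,400))]))
E
```

```text
clock: 1.35
position: [395.5, 344.8, 133.8]
ee_rot: [-0.695, 0.719, 0.0, 0.0]
contact_force: [1.0, 0.2, -0.1]
gripper_width: 85.2
grasp_force: 0.0
t 1.35 p [395.5 344.8 133.8] xyaw -1.6043 zt [-0.  0. -1.] j [ 1.03  0.27 -0.32 -0.   -0.98 -1.06] F [ 1.   0.2 -0.1] w 85.2392366041065 0.0
tool shift to pick: [  0.64971549   0.3189762  130.8258099 ]
```

View pics/c1.png

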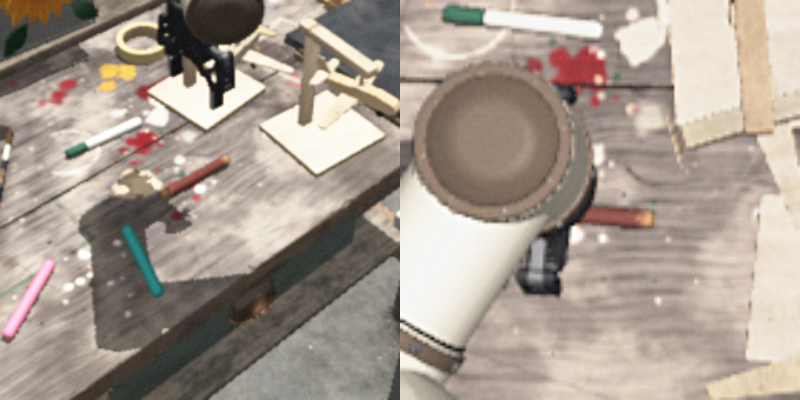

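The tool is above the long dowel and lined up with it. The dowel passes under the fingers between (590,215) and (655,217) in the right half, and nothing else is nearby. I'll descend and grip.

```bash
python3 -m handwheel '[[0.001,0,0.05,0,0,0,1],[0.001,0,0.09,0,0,0,1],[0.001,0,0.115,0,0,0,1],[0.001,0,0.131,0,0,0,1],[0.001,0,0.131,0,0,0,-1],[0.001,0,0.131,0,0,0,-1],[0.001,0,0.131,0,0,0,-1],[0.001,0,0.131,0,0,0,-1],[0.001,0,0.131,0,0,0,-1],[0.001,0,0.131,0,0,0,-1]]'; python3 -c "
from h import *
st()"
```

```text
clock: 2.7
position: [395.9, 343.4, 3.0]
ee_rot: [-0.694, 0.72, 0.0, 0.0]
contact_force: [0.8, 0.5, 0.3]
gripper_width: 0.2
grasp_force: 0.0
t 2.7 p [395.9 343.4   3. ] xyaw -1.6068 zt [ 0.  0. -1.] j [ 1.02  0.44 -0.47  0.   -0.66 -1.06] F [0.8 0.5 0.3] w 0.24287791917912926 0.0
```

Run:
```python
from h import *
s,_=snap('scene','s2');pp,d=snap('top','t2')
cv2.imwrite('pics/c2.png',np.hstack([cv2.resize(s[200:360,210:370],(400,400)),cv2.resize(pp[220:330,210:320],(400,400))]))
```

```text
(no output)
```

View pics/c2.png

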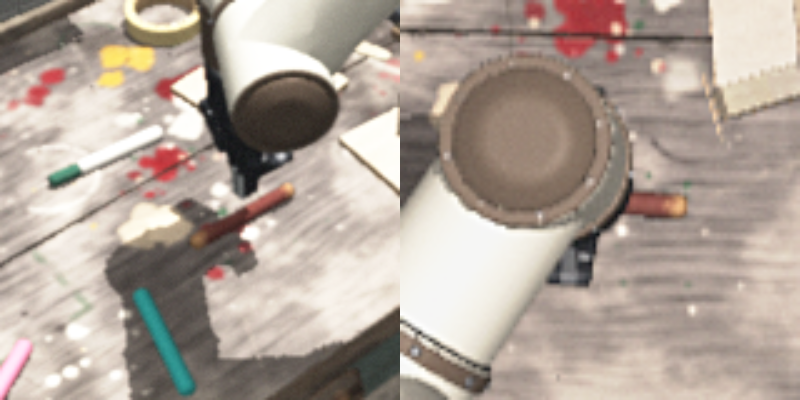

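Run:
```python
from h import *
m=camera_model('scene')
pr=lambda *x:cv2.projectPoints(np.array([x],float),np.array(m['rvec'],float),np.array(m['tvec'],float),np.array(m['K'],float),None)[0].ravel().round(1)
print('TCP',pr(395.9,343.4,3),pr(395.9,343.4,22),'dowel ends',pr(397.6,410,8.5),pr(392.8,278.5,8.5))
d=np.load('s2.npz')['d'];s0=np.load('s0.npz')['d']
for c in((245,190),(242,175),(195,240),(290,188),(230,220),(250,225)):
  u,v=210+c[0]*.4,200+c[1]*.4;print(c,(u,v),pt('scene',d,u,v).round(1),pt('scene',d,u,v,8.5).round(1))
print('bench',pt('scene',d,210+.4*300,200+.4*230).round(1))
dt=np.load('t0.npz')['d'];print([pt('top',dt,*q).round(1) for q in((262,285),(262,265),(250,274),(275,276))])
```

```text
TCP [307.5 287.2] [307.5 282. ] dowel ends [287.  297.5] [327.  274.9]
(245, 190) (308.0, 276.0) [384.8 350.8  57.1] [422.4 319.5   8.5]
(242, 175) (306.8, 270.0) [389.8 350.4  74.2] [442.  307.2   8.5]
(195, 240) (288.0, 296.0) [396.  407.8  14. ] [400.1 404.8   8.5]
(290, 188) (326.0, 275.2) [389.  285.4  14.8] [393.7 281.1   8.5]
(230, 220) (302.0, 288.0) [392.2 364.9  17.2] [398.8 359.6   8.5]
(250, 225) (310.0, 290.0) [3.860e+02 3.433e+02 1.000e-01] [379.9 348.5   8.5]
bench [347.5 307.9  -0.7]
[array([370.6, 344.1,   1.3]), array([ 4.201e+02,  3.464e+02, -2.000e-01]), array([395.5, 373. ,  18.1]), array([392.6, 311.9,  17.5])]
```

Run:
```python
from h import *
p=np.load('s2.npz');s=p['p'];d=p['d']
cv2.imwrite('pics/c3.png',np.hstack([cv2.resize(s[240:310,270:340],(560,560),interpolation=cv2.INTER_NEAREST)]))
for v in range(262,292,2):
  print(v,[pt('scene',d,u,v).round(0).astype(int).tolist() for u in (300,304,308,312,318)])
```

```text
262 [[411, 355, 90], [387, 361, 110], [381, 354, 110], [385, 337, 97], [346, 352, 134]]
264 [[474, 305, 6], [395, 355, 94], [380, 354, 104], [381, 341, 95], [341, 356, 134]]
266 [[471, 307, 2], [393, 357, 89], [381, 354, 96], [365, 355, 109], [339, 358, 129]]
268 [[464, 313, 3], [394, 356, 81], [379, 356, 92], [361, 357, 106], [361, 338, 95]]
270 [[458, 317, 3], [394, 356, 74], [385, 351, 78], [362, 357, 98], [429, 278, 0]]
272 [[455, 321, 0], [396, 354, 65], [386, 349, 69], [383, 339, 65], [421, 286, 3]]
274 [[448, 326, 1], [395, 355, 59], [386, 350, 63], [383, 339, 58], [416, 290, 1]]
276 [[441, 332, 2], [394, 356, 54], [385, 351, 57], [419, 308, 4], [398, 305, 17]]
278 [[437, 336, 1], [427, 329, 4], [388, 348, 45], [416, 311, 0], [392, 311, 18]]
280 [[430, 341, 1], [423, 333, 1], [417, 324, 1], [398, 327, 17], [389, 313, 15]]
282 [[424, 346, 2], [418, 337, 1], [398, 340, 18], [392, 332, 18], [388, 314, 9]]
284 [[420, 349, 0], [400, 352, 17], [393, 344, 18], [389, 334, 14], [387, 315, 2]]
286 [[402, 363, 16], [394, 357, 18], [389, 347, 15], [391, 332, 4], [383, 318, 1]]
288 [[396, 369, 17], [391, 359, 14], [389, 348, 8], [388, 335, 1], [378, 323, 1]]
290 [[391, 372, 15], [388, 361, 11], [388, 349, 2], [383, 339, 0], [373, 327, 0]]
```

View pics/c3.png

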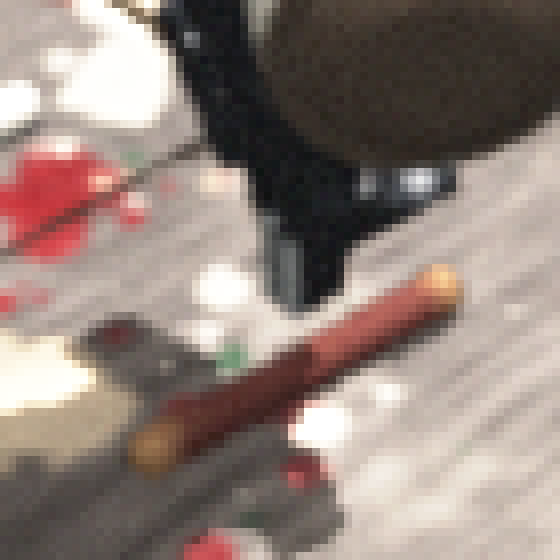

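The fingertips (scene pixel (308,278)) are about 45 mm above the bench, although the reported TCP z is 3. The dowel has not moved. So the reported height is off by about 45 mm. I'll open, go down part of the way and measure again.

```bash
python3 -m handwheel '[[0,0,0,0,0,0,1],[0,0,0,0,0,0,1],[0,0,0,0,0,0,1],[0,0,0,0,0,0,1],[0,0,0.01,0,0,0,1],[0,0,0.02,0,0,0,1],[0,0,0.03,0,0,0,1],[0,0,0.03,0,0,0,1]]'
python3 - <<'E'
from h import *
st(); s,d=snap('scene','s3')
def tip(f):
  q=np.load(f+'.npz');K,R,t=cam('scene');g=q['p'].max(2);v,u=np.where((g<60)&(q['d']>0));
  W=(np.stack([u,v,np.ones_like(u)],1)@np.linalg.inv(K).T*q['d'][v,u][:,None]-t)@R
  return W
for f,c in(('s0',(163,603)),('s1',(395,344)),('s2',(395,344)),('s3',(395,344))):
  W=tip(f);n=(np.hypot(W[:,0]-c[0],W[:,1]-c[1])<62)&(W[:,2]>22);W=W[n];o=np.argsort(W[:,2])[:12];print(f,W[o][::2].round(0).tolist())
cv2.imwrite('pics/c4.png',cv2.resize(s[230:320,260:350],(540,540),interpolation=2))
E
```

```text
clock: 3.8
position: [395.3, 342.5, -28.5]
ee_rot: [-0.694, 0.72, -0.0, -0.001]
contact_force: [-0.1, -0.9, 1.1]
gripper_width: 85.5
grasp_force: 0.0
t 3.8 p [395.3 342.5 -28.5] xyaw -1.607 zt [-0.002 -0.002 -1.   ] j [ 1.02  0.49 -0.5  -0.   -0.59 -1.06] F [-0.1 -0.9  1.1] w 85.50608025101447 0.0
s0 [[144.0, 564.0, 248.0], [142.0, 563.0, 249.0], [148.0, 563.0, 251.0], [151.0, 563.0, 252.0], [170.0, 654.0, 253.0], [171.0, 655.0, 253.0]]
s1 [[440.0, 345.0, 189.0], [439.0, 333.0, 190.0], [438.0, 340.0, 191.0], [441.0, 350.0, 191.0], [440.0, 341.0, 193.0], [439.0, 348.0, 194.0]]
s2 [[386.0, 343.0, 51.0], [383.0, 342.0, 53.0], [386.0, 343.0, 55.0], [384.0, 338.0, 56.0], [383.0, 352.0, 59.0], [383.0, 342.0, 60.0]]
s3 [[439.0, 337.0, 26.0], [438.0, 344.0, 27.0], [440.0, 342.0, 28.0], [439.0, 350.0, 30.0], [438.0, 333.0, 31.0], [436.0, 338.0, 32.0]]
```

View pics/c4.png

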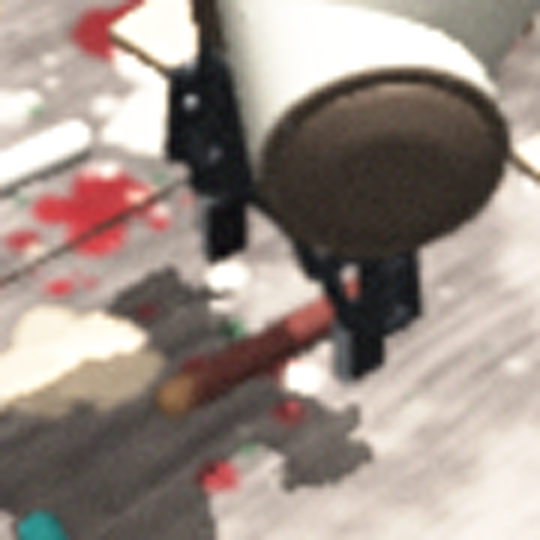

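The open fingers straddle the dowel at crop pixels (225,230) and (360,350), with the tips at z≈26. Across four pictures the height offset is about 42 mm. I'll go down 10 mm more and close.

```bash
python3 -m handwheel '[[0,0,0.01,0,0,0,1],[0,0,0.01,0,0,0,-1],[0,0,0.01,0,0,0,-1],[0,0,0.01,0,0,0,-1],[0,0,0.01,0,0,0,-1],[0,0,0.01,0,0,0,-1],[0,0,0.01,0,0,0,-1]]'
```

```text
clock: 4.72
position: [396.0, 343.6, -36.8]
ee_rot: [-0.694, 0.72, 0.0, 0.0]
contact_force: [-1.1, -0.2, 4.6]
gripper_width: 15.3
grasp_force: 58.7
```

It is gripped, but a width of 15.3 on a 17 mm rod suggests the tips are above its axis. I'll regrip 6 mm lower.

```bash
python3 -m handwheel '[[0,0,0,0,0,0,0],[0,0,0,0,0,0,0],[0,0,0.006,0,0,0,0],[0,0,0.006,0,0,0,-1],[0,0,0.006,0,0,0,-1],[0,0,0.006,0,0,0,-1],[0,0,0.006,0,0,0,-1],[0,0,0.006,0,0,0,-1]]'
```

```text
clock: 5.72
position: [399.3, 347.1, -37.2]
ee_rot: [-0.696, 0.718, 0.0, 0.005]
contact_force: [-2.4, -4.7, 36.9]
gripper_width: 14.8
grasp_force: 71.1
```

The tips are already on the bench (37 N), so this is as deep as the grip goes. I'll relieve the force and lift.

```bash
python3 -m handwheel '[[0,0,-0.004,0,0,0,-1],[0,0,-0.006,0,0,0,-1],[0,0,-0.02,0,0,0,-1],[0,0,-0.05,0,0,0,-1],[0,0,-0.09,0,0,0,-1],[0,0,-0.09,0,0,0,-1]]'
python3 - <<'E'
from h import *
st(); s,d=snap('scene','s4')
cv2.imwrite('pics/c5.png',cv2.resize(s[190:320,250:380],(520,520),interpolation=2))
E
```

```text
clock: 6.48
position: [397.1, 345.1, 49.8]
ee_rot: [-0.694, 0.72, 0.001, 0.003]
contact_force: [0.4, 0.5, -1.3]
gripper_width: 14.8
grasp_force: 58.6
t 6.47 p [397.1 345.1  49.8] xyaw -1.6062 zt [ 0.004  0.005 -1.   ] j [ 1.02  0.37 -0.43  0.   -0.77 -1.06] F [ 0.4  0.5 -1.3] w 14.76260744460193 58.59728693962097
```

View pics/c5.png

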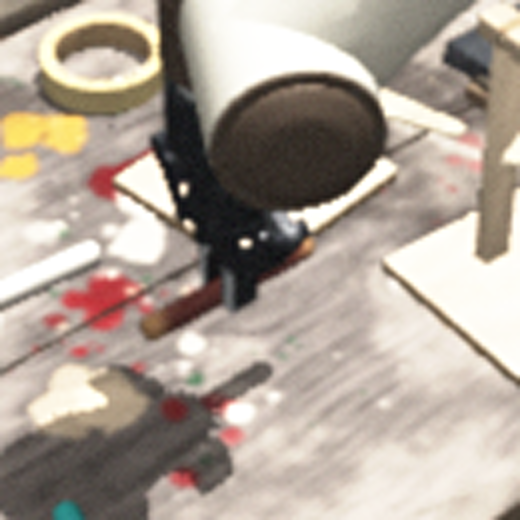

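It is held level: ends at crop (152,325) and (308,245), tips just past the rod. I'll lift it high and carry it over the stands, aiming 12 mm short of the stop.

```bash
python3 -m handwheel '[[0,0,-0.06,0,0,0,-1],[0,0,-0.12,0,0,0,-1],[0,0,-0.18,0,0,0,-1],[0,0,-0.23,0,0,0,-1],[0,0,-0.23,0,0,0,-1]]' && python3 -m handwheel '[[0.03,-0.013,0,0,0,0.08,-1],[0.09,-0.04,0,0,0,0.25,-1],[0.145,-0.065,0,0,0,0.42,-1],[0.2,-0.09,0,0,0,0.59,-1],[0.255,-0.114,0,0,0,0.76,-1],[0.31,-0.139,0,0,0,0.93,-1],[0.365,-0.164,0,0,0,1.1,-1],[0.42,-0.188,0,0,0,1.27,-1],[0.475,-0.213,0,0,0,1.44,-1],[0.534,-0.24,0,0,0,1.535,-1]]' && python3 -m handwheel '[[0,0,0,0,0,0,-1],[0,0,0,0,0,0,-1],[0,0,0,0,0,0,-1]]'
python3 - <<'E'
from h import *
st(); s,d=snap('scene','s5'); p,_=snap('top','t5')
cv2.imwrite('pics/c6.png',np.hstack([cv2.resize(s[60:260,280:480],(400,400),interpolation=2),cv2.resize(p[120:240,430:550],(400,400),interpolation=2)]))
P=np.load('P.npy')
for lo,hi in((569,592),(664,694)):
  S=P[(P[:,0]>lo)&(P[:,0]<hi)&(P[:,2]>35)&(P[:,2]<48)&(abs(P[:,1]+198)<16)]
  from scipy.optimize import least_squares
  r=least_squares(lambda q:q[1]+abs(S[:,1]-q[0])-S[:,2],[-198,33],loss='soft_l1');print(len(S),r.x)
E
```

```text
clock: 7.15
position: [396.9, 344.6, 280.0]
ee_rot: [-0.694, 0.72, 0.0, 0.003]
contact_force: [-0.4, 0.1, -2.0]
gripper_width: 15.0
grasp_force: 58.7
clock: 8.4
position: [615.1, -198.1, 273.4]
ee_rot: [0.002, 1.0, 0.001, -0.003]
contact_force: [0.6, 0.1, -0.4]
gripper_width: 14.4
grasp_force: 58.7
clock: 8.78
position: [615.1, -195.5, 276.2]
ee_rot: [-0.001, 1.0, 0.0, -0.001]
contact_force: [-0.2, 0.5, -0.4]
gripper_width: 14.8
grasp_force: 58.8
t 8.78 p [ 615.1 -195.5  276.2] xyaw -3.1401 zt [-0.001  0.    -1.   ] j [-0.06  0.38  0.21 -0.   -1.4  -1.51] F [-0.2  0.5 -0.4] w 14.768575625964852 58.804834485054016
97 [-196.25493456   34.02658165]
122 [-197.11504289   33.96438052]
```

View pics/c6.png

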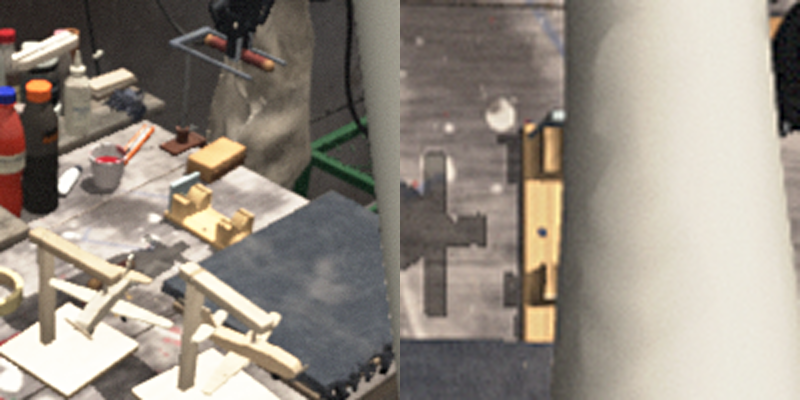

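The rod is held level above the cradle, with ends at scene (386,81) and (414,92). The cradle is clear. I'll measure the rod by depth.

```bash
cat >> h.py <<'E'
def red(f,box):
    q=np.load(f+'.npz');u0,v0,u1,v1=box;K,R,t=cam('scene');h=cv2.cvtColor(q['p'],cv2.COLOR_BGR2HSV)
    m=np.zeros(q['d'].shape,bool);m[v0:v1,u0:u1]=True
    m&=((h[...,0]<24)|(h[...,0]>172))&(h[...,1]>85)&(q['d']>0);v,u=np.where(m)
    return (np.stack([u,v,np.ones_like(u)],1)@np.linalg.inv(K).T*q['d'][v,u][:,None]-t)@R
def rod(W):
    W=W[np.abs(W-np.median(W,0)).max(1)<80];c=np.median(W,0);_,_,V=np.linalg.svd(W-W.mean(0));a=V[0]
    l=(W-c)@a;mid=c+a*(np.percentile(l,1)+np.percentile(l,99))/2
    print(len(W),'len',np.ptp(np.percentile(l,[1,99])),'axis',a.round(3),'surface mid',mid.round(1))
E
python3 - <<'E'
from h import *
W=red('s5',(378,74,420,98));rod(W[W[:,2]>150])
E
```

```text
162 len 124.15462544832278 axis [-1.    -0.012 -0.   ] surface mid [ 611.3 -188.7  327.7]
```

```bash
python3 -m handwheel '[[0,-0.001,0.05,0,0,0,-1],[0,-0.001,0.11,0,0,0,-1],[0,-0.001,0.16,0,0,0,-1],[0,-0.001,0.2,0,0,0,-1],[0,-0.001,0.225,0,0,0,-1],[0,-0.001,0.245,0,0,0,-1],[0,-0.001,0.255,0,0,0,-1],[0,-0.001,0.255,0,0,0,-1],[0,-0.001,0.255,0,0,0,-1]]'
python3 - <<'E'
from h import *
st(); s,d=snap('scene','s6')
cv2.imwrite('pics/c7.png',cv2.resize(s[125:195,345:425],(800,600)[0:2] if 0 else (640,560),interpolation=2))
E
```

```text
clock: 10.0
position: [616.5, -197.6, 23.1]
ee_rot: [-0.0, 1.0, -0.0, 0.001]
contact_force: [-0.1, 0.2, -0.7]
gripper_width: 14.6
grasp_force: 58.8
t 10.0 p [ 616.5 -197.6   23.1] xyaw -3.1412 zt [ 0.002 -0.    -1.   ] j [-0.06  0.58 -0.14  0.   -0.85 -1.51] F [-0.1  0.2 -0.7] w 14.583867279019218 58.76616418361664
```

View pics/c7.png

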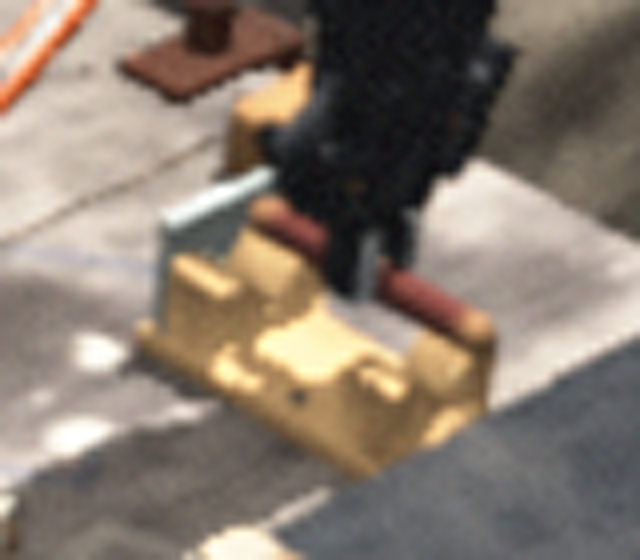

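The rod hangs just above the groove, roughly parallel to it. Its far end is near the stop plate at crop (265,210) and its near end is at (478,328), which fits parallax. I'll lower gently and watch the force.

```bash
python3 -m handwheel '[[0,0,0.008,0,0,0,-1],[0,0,0.015,0,0,0,-1],[0,0,0.019,0,0,0,-1],[0,0,0.019,0,0,0,-1]]';python3 -m handwheel '[[0,0,0.002,0,0,0,-1],[0,0,0.003,0,0,0,-1],[0,0,0.003,0,0,0,-1]]';python3 -m handwheel '[[0,0,0.001,0,0,0,-1],[0,0,0.002,0,0,0,-1],[0,0,0.002,0,0,0,-1]]'
```

```text
clock: 10.55
position: [615.2, -197.7, 2.1]
ee_rot: [0.0, 1.0, 0.0, -0.001]
contact_force: [-0.6, 1.1, -0.7]
gripper_width: 14.4
grasp_force: 58.8
clock: 10.92
position: [615.9, -197.6, 0.5]
ee_rot: [-0.0, 1.0, -0.0, 0.0]
contact_force: [-0.7, 2.1, 1.7]
gripper_width: 15.0
grasp_force: 59.2
clock: 11.3
position: [616.1, -197.3, -0.0]
ee_rot: [-0.0, 1.0, -0.0, 0.001]
contact_force: [-2.5, 3.5, 10.2]
gripper_width: 14.8
grasp_force: 60.0
```

The rod has seated at the expected height (10 N up). I'll ease off slightly and slide it toward the stop.

```bash
python3 -m handwheel '[[-0.001,0.001,-0.001,0,0,0,-1],[-0.003,0.001,-0.001,0,0,0,-1],[-0.006,0.001,-0.001,0,0,0,-1],[-0.006,0.001,-0.001,0,0,0,-1]]';python3 -m handwheel '[[-0.002,0,0,0,0,0,-1],[-0.004,0,0,0,0,0,-1],[-0.004,0,0,0,0,0,-1]]'
```

```text
clock: 11.8
position: [619.1, -196.4, -0.8]
ee_rot: [0.001, 1.0, 0.0, -0.003]
contact_force: [-6.7, 3.4, 9.8]
gripper_width: 14.9
grasp_force: 59.9
clock: 12.18
position: [623.1, -196.4, -0.8]
ee_rot: [0.001, 1.0, 0.0, -0.003]
contact_force: [-7.5, 2.7, 9.9]
gripper_width: 14.8
grasp_force: 59.9
```

```bash
python3 -m handwheel '[[-0.001,0,0,0,0,0,-1],[-0.003,0,0,0,0,0,-1],[-0.003,0,0,0,0,0,-1]]'
```

```text
clock: 12.55
position: [626.1, -196.4, -0.8]
ee_rot: [0.001, 1.0, 0.0, -0.003]
contact_force: [-7.0, 3.0, 9.2]
gripper_width: 14.6
grasp_force: 59.9
```

```bash
python3 -m handwheel '[[-0.001,0,0,0,0,0,-1],[-0.003,0,0,0,0,0,-1],[-0.003,0,0,0,0,0,-1]]';python3 -m handwheel '[[-0.001,0,0,0,0,0,-1],[-0.002,0,0,0,0,0,-1],[-0.002,0,0,0,0,0,-1]]'
```

```text
clock: 12.92
position: [629.1, -196.5, -0.8]
ee_rot: [0.001, 1.0, 0.0, -0.003]
contact_force: [-6.1, 3.1, 8.4]
gripper_width: 14.9
grasp_force: 59.9
clock: 13.3
position: [630.9, -196.5, -0.8]
ee_rot: [0.001, 1.0, 0.0, -0.003]
contact_force: [-6.5, 3.3, 7.8]
gripper_width: 14.9
grasp_force: 59.9
```

```bash
python3 -m handwheel '[[-0.001,0,0,0,0,0,-1],[-0.002,0,0,0,0,0,-1],[-0.002,0,0,0,0,0,-1]]';python3 -m handwheel '[[-0.001,0,0,0,0,0,-1],[-0.002,0,0,0,0,0,-1],[-0.002,0,0,0,0,0,-1]]'
```

```text
clock: 13.68
position: [631.7, -196.5, -0.8]
ee_rot: [0.001, 1.0, 0.001, -0.004]
contact_force: [-8.7, 3.3, 10.0]
gripper_width: 14.9
grasp_force: 60.0
clock: 14.05
position: [631.5, -196.5, -0.8]
ee_rot: [0.001, 1.0, 0.001, -0.006]
contact_force: [-12.6, 3.9, 13.2]
gripper_width: 15.2
grasp_force: 60.2
```

Contact with the stop: the tool holds at x≈631.6 while the force rises. Release.

```bash
python3 -m handwheel '[[0.001,0,0,0,0,0,-0.4],[0.001,0,0,0,0,0,0],[0.001,0,0,0,0,0,0.5],[0.001,0,0,0,0,0,0.5],[0.001,0,-0.03,0,0,0,0.5],[0.001,0,-0.09,0,0,0,0.5],[0.001,0,-0.15,0,0,0,0.5],[0.001,0,-0.2,0,0,0,0.5],[0.001,0,-0.2,0,0,0,0.5]]'
python3 - <<'E'
from h import *
st(); s,d=snap('scene','s7');p,_=snap('top','t7')
cv2.imwrite('pics/c8.png',cv2.resize(s[125:195,345:425],(640,560),interpolation=2))
W=red('s7',(345,140,425,185));print(len(W))
E
```

```text
clock: 15.18
position: [639.5, -197.4, 205.0]
ee_rot: [-0.0, 1.0, -0.001, 0.006]
contact_force: [-0.3, 0.1, -0.7]
gripper_width: 64.0
grasp_force: 0.0
t 15.18 p [ 639.5 -197.4  205. ] xyaw -3.1413 zt [ 0.012 -0.002 -1.   ] j [-0.06  0.45  0.13  0.   -1.25 -1.51] F [-0.3  0.1 -0.7] w 63.980135349009345 0.0
913
```

View pics/c8.png

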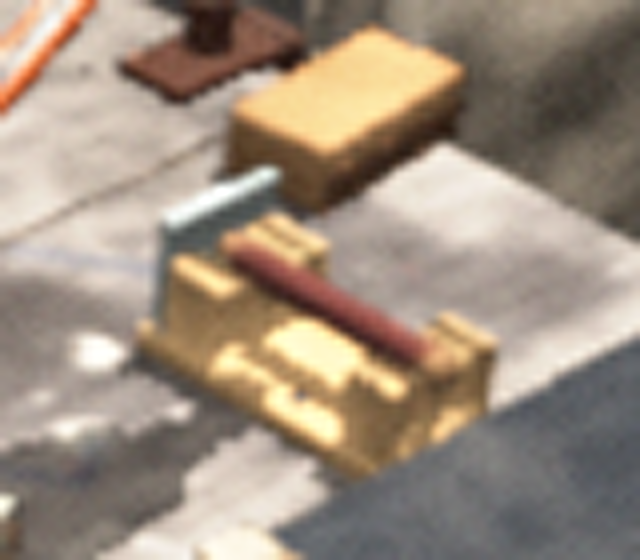

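The rod lies in both saddles with its far end at the plate (crop (228,240)) and its near end at (437,352). One numeric check before handing in.

Run:
```python
from h import *
f=lambda x,y,z=None:pt('scene',np.load('s7.npz')['d'],345+x/8,125+y/8,z).round(1)
print('far end',f(226,243,49),'near end',f(444,355,49),'paint',f(245,250),f(420,345),'mid',f(332,298))
print('plate face foot/edge',f(163,232,68),f(280,180,68))
```

```text
far end [ 690.8 -194.2   49. ] near end [ 572.9 -200.8   49. ] paint [ 677.8 -192.    52.6] [ 577.1 -189.8   56.4] mid [ 627.2 -191.4   53.8]
plate face foot/edge [ 693.  -157.2   68. ] [ 690.6 -224.5   68. ]
```

```bash
python3 -c "
from bench import job_done
print(job_done())"
```

```text
the job is handed in; nothing more can be done
None
```

The long dowel is lying in both saddles with its end against the stop plate (measured gap about 1 mm), released, and the job is handed in at about 15 s; I didn't re-measure the short dowel and marker, but the arm never touched them.

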